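# Set a display-easel leg to its length mark and hold it with the cam lever shut

## Task

Slide the spring-loaded easel leg out of its tube, pushing on the inner side of its black foot, until the white line on the foot is level with the red marker on the scale. Holding the leg there, swing the orange cam lever shut, flat along the leg; do not shut it before the leg is at its mark. The clamp screw is not tightened yet, so finish still holding the leg at the mark with the lever shut: do not let go, and leave the other things on the bench where they are.

Things in the scene. Friction and masses are not known exactly. Their poses are not given: they have to be found in the camera images.
- leg: steel leg: 20 x 20 mm square bar, underside 40 mm above the bench, with a black foot at its end. Origin: on the bar's axis in the middle of the foot, under the white line across its top, 50 mm above the bench. x: level, the way the leg slides out; y: level, towards the scale; z up. Foot: 14 mm along x, 38 mm high (24 to 62 mm above the bench), from y = -14 to +42 mm.
- foot_push (a point): on the foot's inner (-x) face, 7 mm from the leg's origin along x and 26 mm to +y. Here the foot stands 32 mm out from the bar, so a finger coming down beside the bar on its +y side can push the foot outwards
- collar_mouth (a point): middle of the face of the black clamp collar where the bar comes out, 50 mm above the bench; 57 mm of bar lie bare between it and the foot at the start. The leg slides out by up to 100 mm; a spring draws it in with 2.5 N at the start and 0.25 N more per 10 mm (friction 0.8 N), so it goes back in when let go, even with the lever shut. Below lies a plywood board, 12 mm thick
- lever (a joint): angle (rad) of the orange cam lever about its upright pivot: 0 = shut, parallel to the bar, with a firm stop; it starts open at 0.16 to 0.25, swung away from the bar on the leg's -y side, and turns to 0.30 at most. It turns stiffly (0.2 N m) and stays where it is left
- lever_pivot (a point): the lever's pivot on the collar, 50 mm above the bench, 17 mm from the bar's axis on the leg's -y side. The lever is a straight bar 6 mm thick, 28 mm high (36 to 64 mm above the bench), centred on the line from here to its tip. Shut, its outer face is 20 mm from the bar's axis, so bar and lever measure 30 mm across together. Its end passes beside the foot without touching it
- lever_tip (a point): free end of the lever, 158 mm from the pivot, in the middle of its thickness and height
- marker: red length marker on the white scale, fixed, 66 mm from the bar's axis on the leg's +y side. 26 mm long across the scale, 6 to 14 mm wide, its top 26 mm above the bench. Origin: middle of its underside, 12 mm above the bench; axes parallel to the leg's. The leg is at its mark when its origin and this one are level along x, 35 to 75 mm out from the leg's start
- glue_jar: white jar with blue lid, 60 mm across, 85 mm tall, origin under its middle; leave alone
- brush: wooden brush, 200 mm long along x, origin under its middle; leave alone
- screwdriver: screwdriver with red handle, 200 mm long along x, origin under its middle; leave alone
- corner_sample: gold L-shaped frame corner sample, arms 110 mm long, 18 mm high, origin on its underside near the corner; leave alone

How it is judged:
By the outcome, as a careful person would: the job done as asked, in the order asked, and still so for the second after the job is handed in, while the arm keeps its last pose, push and grip.
It also fails if it takes over 40 s, if anything falls off the work surface, if the arm or the gripper's body presses on something with over 40 N, if the wrist force passes 120 N, or if a joint passes its speed limit or range.

## Robot

A 6-joint arm with a two-finger parallel gripper is mounted at the origin on the work surface. World frame = base frame: x ahead of the robot, y to its left, z up, the work surface at z = 0. Lengths are in mm, angles in rad, forces in N, time in s.
With the tool pointing down it reaches from about 275 to 825 mm from the base axis. Payload 5.2 kg.
Tool frame: the origin (TCP) lies midway between the tips of the shut fingers; the grasp point (between the pads) lies 19 mm behind it; z points along the fingers, y is the line along which they close (so a half turn about z gives the same grasp; the last joint's range is limited). The gripper opens to 93 mm and grips with 3 to 60 N. Pads are 15 mm wide; open, the fingers measure 128 mm over their backs; the gripper's body (75 mm by 188 mm) begins 65 mm behind the grasp point.
Start: joints at [-1.43, 0.259, 1.535, -0, 1.348, -0.203], TCP at [185.408, -517.812, 218.653] pointing down, gripper open.
Joint ranges: [-3.14, 3.14], [-0.91, 2.08], [0.19, 2.58], [-1.22, 4.36], [0.22, 2.71], [-3.12, 3.12]. Speed limits (rad/s): [2.57, 2.57, 3.14, 3.14, 3.14, 3.14].

## Interface

Orientations are given as a rotation vector (axis times angle).
In Python, from workcell import status, capture, arm gives the robot as it stands.
- The arm moves only by the shell command python3 -m creep 'ROWS' [FORCE]. ROWS is JSON, a list of rows, each an object of numbers: "jaw": the gripper's target within -1 to 1 (shut at 1, half-way at 0, fully open at -1); "tx", "ty", "tz": the shift along the tool's x, y, z in m; "turn": the turn about the tool's z in rad. In form: [{"jaw": .., "tx": .., "ty": .., "tz": .., "turn": ..}, ...]. A call has exactly 5 rows; each row shifts and turns the commanded pose from where the row before left it, along the tool's axes as they then stand; what a row does not reach is not made up. A row lasts 1/12 s, in which the tool goes at most 41.7 mm and 7.16 degrees, less where a joint would pass 70% of its speed; a pose out of reach is approached as far as the arm can. A call is refused whole if a number of a shift passes 0.0417 or a number of a turn 0.125, either way. A call with a gripper value outside its range is refused whole. The fingers move at their own pace and stop on an object; FORCE is the grip in N (left out, the last holds). Time passes only in rows, so rows that do not move let the fingers close, or fill a call up. It gives the time, the measured TCP pose, the force, the opening and the grip force at its end, in the units of the state.
- status.observe(): the state, without advancing time (a new reading comes with each control period).
- capture(name): name is "scene" or "top" or "wrist"; returns a dict with "color" (420x560x3 uint8, blue, green, red), "z_map" (420x560 float32, mm along the optical axis (not along the pixel's ray), 0 where there is no reading), "K" (3x3 intrinsics, pixels), "extrinsics" (4x4, takes a point from camera to world coordinates); the wrist camera has in their place "tool_from_camera" (4x4, takes a point from camera to tool coordinates, whose origin is the TCP and whose axes are the flange's). Camera axes: x right, y up, looking along -z (the intrinsics and any distortion apply to the point x, -y, -z); pixel columns grow to the right and rows downward; lengths in mm; the calibration is good to about 2 mm. The wrist camera is an equidistant fisheye: a pixel r from the principal point sees the ray r / f radians off the axis. A picture is of the moment at which its call begins: read the wrist's pose just before it.
- arm.hand_in(): hands the job in; it is judged then, once.
The state is a dict: "t": time; "qpos": joint angles; "joint_velocities": joint speeds; "tau": joint torques, N m; "eef_pos": TCP position; "tcp_rot": TCP orientation; "ft_force": force on the tool from outside, world axes, zero at the start; "ft_torque": the same for the moment, N m; "grip_width": finger opening in mm; "grasp_force": force on a finger pad.
Only numpy, scipy, OpenCV 4.12 (cv2) and the standard library are available. Lean on these libraries where they do the work, as an engineer would, in place of code of your own. Each camera call takes 0.05 s, during which the arm holds its last target. There are 200 camera calls.

## Working session

There is one attempt and no reset: what is moved stays moved. The work goes in short steps, Python scripts to look and compute and a shell command to move; the robot and the scene stay as the last step left them, time stands still between calls to the robot, and variables do not carry over. Pictures are saved under pics/ and viewed, at most 10 in all, crops included, and the job is handed in when it is done.

```bash
ls; mkdir -p pics; python3 - <<'E'
from workcell import status,capture,arm
import cv2,numpy as np
s=status.observe();print({k:np.round(v,3) for k,v in s.items()})
ims=[]
for n in("scene","top"):
    c=capture(n);cv2.imwrite(f"pics/{n}0.png",c["color"]);np.savez(f"{n}0.npz",**c)
    print(n,c["K"],c["extrinsics"].round(3))
c=capture("wrist");cv2.imwrite("pics/wrist0.png",c["color"]);print(c["K"],c["tool_from_camera"].round(3))
E
```

```text
pics
{'t': np.float64(0.0), 'qpos': array([-1.43 ,  0.259,  1.536, -0.   ,  1.348, -0.203]), 'joint_velocities': array([-0.   , -0.   , -0.   , -0.   , -0.001,  0.002]), 'tau': array([-0.000e+00, -4.373e+01, -2.840e+01,  7.200e-02,  4.100e-02,
       -0.000e+00]), 'eef_pos': array([ 185.339, -517.264,  217.845]), 'tcp_rot': array([-3.094, -0.537, -0.   ]), 'ft_force': array([ 0.349, -0.778, -0.425]), 'ft_torque': array([ 0.03 , -0.029, -0.003]), 'grasp_force': np.float64(0.0), 'grip_width': np.float64(92.79)}
scene [[502.59347584   0.         282.98278722]
 [  0.         502.59347584 199.92887118]
 [  0.           0.           1.        ]] [[-8.750000e-01 -2.940000e-01  3.840000e-01  1.095078e+03]
 [ 4.830000e-01 -4.920000e-01  7.240000e-01  9.762820e+02]
 [-2.400000e-02  8.200000e-01  5.730000e-01  8.523200e+02]
 [ 0.000000e+00  0.000000e+00  0.000000e+00  1.000000e+00]]
top [[417.9242887    0.         284.4693918 ]
 [  0.         417.9242887  205.98339888]
 [  0.           0.           1.        ]] [[-1.100000e-02  9.810000e-01 -1.960000e-01  3.744010e+02]
 [-1.000000e+00 -7.000000e-03  1.900000e-02 -4.203500e+01]
 [ 1.700000e-02  1.960000e-01  9.800000e-01  1.084306e+03]
 [ 0.000000e+00  0.000000e+00  0.000000e+00  1.000000e+00]]
[[325.1922621    0.         275.34170683]
 [  0.         325.1922621  210.59410321]
 [  0.           0.           1.        ]] [[-1.00000e-03  9.62000e-01  2.75000e-01  7.57350e+01]
 [ 1.00000e+00  1.00000e-03  1.00000e-03  2.82000e-01]
 [ 1.00000e-03  2.75000e-01 -9.62000e-01 -1.65473e+02]
 [ 0.00000e+00  0.00000e+00  0.00000e+00  1.00000e+00]]
```

View pics/top0.png

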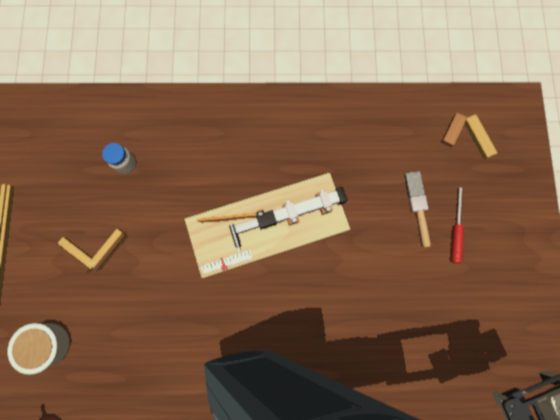

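View pics/scene0.png

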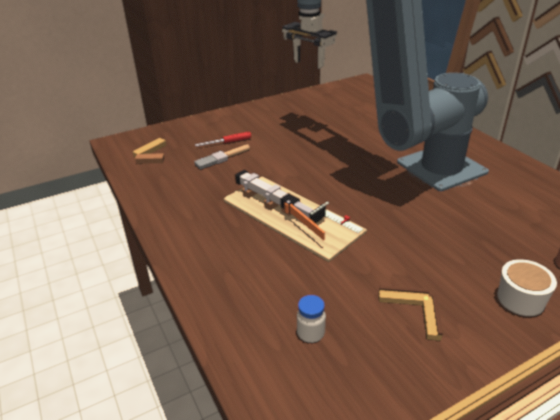

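The top view shows the leg running from (343,197) to the foot at about (236,236), with the collar at (265,219). The orange lever goes from (258,216) to (198,219), and the red marker is near (223,264). The leg slides out towards image left (world +y), and the scale is on the robot's side. I'll enlarge this area in both views next.

```bash
python3 - <<'E'
import cv2,numpy as np
a=cv2.imread("pics/top0.png")[165:285,180:360];b=cv2.imread("pics/scene0.png")[160:260,215:375]
a=cv2.resize(a,None,fx=4.4,fy=4.4,interpolation=cv2.INTER_CUBIC)[:300*2];b=cv2.resize(b,None,fx=4.4,fy=4.4,interpolation=cv2.INTER_CUBIC)
cv2.imwrite("pics/ca.png",a);cv2.imwrite("pics/cb.png",b)
E
```

```text
(no output)
```

View pics/ca.png

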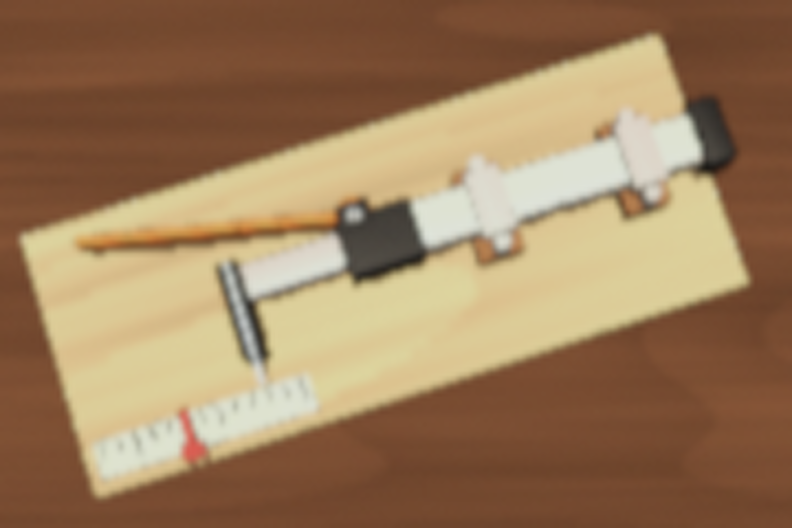

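View pics/cb.png

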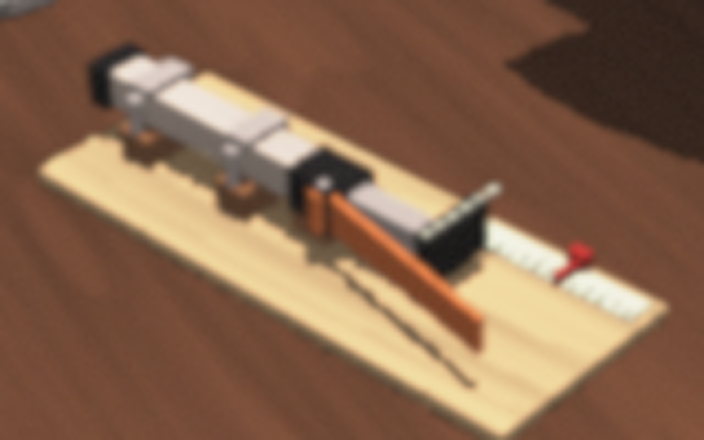

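The top crop shows the foot line from (230,265) to (262,355), with a pointer on to (264,378). The lever tip is at (80,243), the pivot at (354,213) and the marker at about (190,435). In the scene crop, the foot line runs from (422,237) to (500,188), the lever tip is at (482,335) and the marker at (575,255).

```bash
cat >h.py <<'E'
import numpy as np,cv2
from workcell import status,capture,arm
from scipy.spatial.transform import Rotation as R
def ray(c,u,v,T=None):
    K=c["K"];x=(u-K[0,2])/K[0,0];y=(v-K[1,2])/K[1,1]
    if T is None: T=c["extrinsics"];d=np.array([x,-y,-1.])
    else:
        r=np.hypot(x,y)+1e-12;d=np.array([x/r*np.sin(r),-y/r*np.sin(r),-np.cos(r)])
    return T[:3,3],T[:3,:3]@(d/np.linalg.norm(d))
def plane(rv,z): p,d=rv;return p+d*(z-p[2])/d[2]
def tri(a,b):
    A=sum(np.eye(3)-np.outer(d,d) for p,d in(a,b));B=sum((np.eye(3)-np.outer(d,d))@p for p,d in(a,b))
    return np.linalg.solve(A,B)
def wristT(c,s):
    W=np.eye(4);W[:3,:3]=R.from_rotvec(s["tcp_rot"]).as_matrix();W[:3,3]=s["eef_pos"];return W@c["tool_from_camera"]
E
python3 - <<'E'
from h import *
np.set_printoptions(precision=1,suppress=True)
t=np.load("top0.npz");s=np.load("scene0.npz")
A=lambda u,v:ray(t,(u+.5)/4.4-.5+180,(v+.5)/4.4-.5+165)
B=lambda u,v:ray(s,(u+.5)/4.4-.5+215,(v+.5)/4.4-.5+160)
for n,a,b in [("line-y",(230,265),(422,237)),("line+y",(264,378),(500,188)),("tip",(80,243),(482,318)),("pivot",(354,213),(322,183)),("markhead",(193,440),(580,252))]:
    print(n,tri(A(*a),B(*b)),plane(A(*a),62),plane(B(*b),62))
p=plane(A(712,130),60);q=plane(A(385,236),60);print("axis",p,q,np.degrees(np.arctan2(*(q-p)[[1,0]])))
print("marker z26",plane(A(188,430),26),plane(A(193,445),26))
E
```

```text
line-y [532.3  68.3  61.8] [532.4  68.2  62. ] [532.3  68.6  62. ]
line+y [467.   49.7  63.1] [469.   48.5  62. ] [464.4  49.8  62. ]
tip [544.8 152.7  62.9] [545.6 152.4  62. ] [543.5 152.3  62. ]
pivot [560.7  -1.9  69.2] [561.5  -1.3  62. ] [556.2 -11.3  62. ]
markhead [435.4  92.7  29.2] [435.3  87.2  62. ] [459.8 129.1  62. ]
axis [ 608.6 -206.    60. ] [548.6 -18.7  60. ] 107.76991378429396
marker z26 [443.1  94.7  26. ] [434.6  91.7  26. ]
```

```bash
python3 -m creep '[{"jaw":-0.63,"tx":0.030,"ty":-0.015,"tz":0,"turn":-0.076},{"jaw":-0.63,"tx":0.030,"ty":-0.015,"tz":0,"turn":-0.076},{"jaw":-0.63,"tx":0.030,"ty":-0.015,"tz":0,"turn":-0.076},{"jaw":-0.63,"tx":0.030,"ty":-0.015,"tz":0,"turn":-0.076},{"jaw":-0.63,"tx":0.030,"ty":-0.015,"tz":0,"turn":-0.076}]'
python3 -m creep '[{"jaw":-0.63,"tx":0.0334,"ty":-0.003,"tz":0,"turn":-0.076},{"jaw":-0.63,"tx":0.0334,"ty":-0.003,"tz":0,"turn":-0.076},{"jaw":-0.63,"tx":0.0334,"ty":-0.003,"tz":0,"turn":-0.076},{"jaw":-0.63,"tx":0.0334,"ty":-0.003,"tz":0,"turn":-0.076},{"jaw":-0.63,"tx":0.0334,"ty":-0.003,"tz":0,"turn":-0.076}]'
```

```text
t: 0.57
eef_pos: [281.8, -379.9, 218.3]
tcp_rot: [-2.936, -1.117, -0.0]
ft_force: [0.6, 0.5, 0.0]
grip_width: 75.8
grasp_force: 0.0
t: 0.98
eef_pos: [376.7, -242.8, 218.5]
tcp_rot: [-2.672, -1.652, -0.0]
ft_force: [1.4, 0.4, 0.1]
grip_width: 75.7
grasp_force: 0.0
```

```bash
python3 -m creep '[{"jaw":-0.63,"tx":0.032,"ty":0.0096,"tz":0,"turn":-0.076},{"jaw":-0.63,"tx":0.032,"ty":0.0096,"tz":0,"turn":-0.076},{"jaw":-0.63,"tx":0.032,"ty":0.0096,"tz":0,"turn":-0.076},{"jaw":-0.63,"tx":0.032,"ty":0.0096,"tz":0,"turn":-0.076},{"jaw":-0.63,"tx":0.032,"ty":0.0096,"tz":0,"turn":-0.076}]'
python3 -m creep '[{"jaw":-0.63,"tx":0.0263,"ty":0.0208,"tz":0,"turn":-0.076},{"jaw":-0.63,"tx":0.0263,"ty":0.0208,"tz":0,"turn":-0.076},{"jaw":-0.63,"tx":0.0263,"ty":0.0208,"tz":0,"turn":-0.076},{"jaw":-0.63,"tx":0.0263,"ty":0.0208,"tz":0,"turn":-0.076},{"jaw":-0.63,"tx":0.01,"ty":0.009,"tz":0,"turn":-0.076}]'
cat >>h.py <<'E'
def show(name,scale=1.4):
    s=status.observe();c=capture("wrist");cv2.imwrite(f"pics/{name}.png",cv2.resize(c["color"],None,fx=scale,fy=scale,interpolation=cv2.INTER_CUBIC))
    T=wristT(c,s);np.savez(f"{name}.npz",K=c["K"],T=T,color=c["color"],pos=s["eef_pos"],rot=s["tcp_rot"])
    Rm=R.from_rotvec(s["tcp_rot"]).as_matrix();print("t",s["t"],"pos",s["eef_pos"].round(1) if hasattr(s["eef_pos"],"round") else s["eef_pos"],"xyaw",np.degrees(np.arctan2(Rm[1,0],Rm[0,0])).round(2),"z",Rm[:,2].round(3),"w",s["grip_width"],"F",np.round(s["ft_force"],1))
E
python3 -c "
from h import *
show('w1')"
```

```text
t: 1.4
eef_pos: [471.4, -106.3, 218.5]
tcp_rot: [-2.312, -2.127, 0.0]
ft_force: [0.3, -0.1, -0.6]
grip_width: 75.6
grasp_force: 0.0
t: 1.82
eef_pos: [558.7, 14.5, 218.2]
tcp_rot: [-1.865, -2.527, -0.002]
ft_force: [-0.9, 1.4, -0.1]
grip_width: 75.4
grasp_force: 0.0
t 1.8167 pos [558.7  14.5 218.2] xyaw 107.13 z [ 0.     0.002 -1.   ] w 75.4319151212894 F [-0.9  1.4 -0.1]
```

View pics/w1.png

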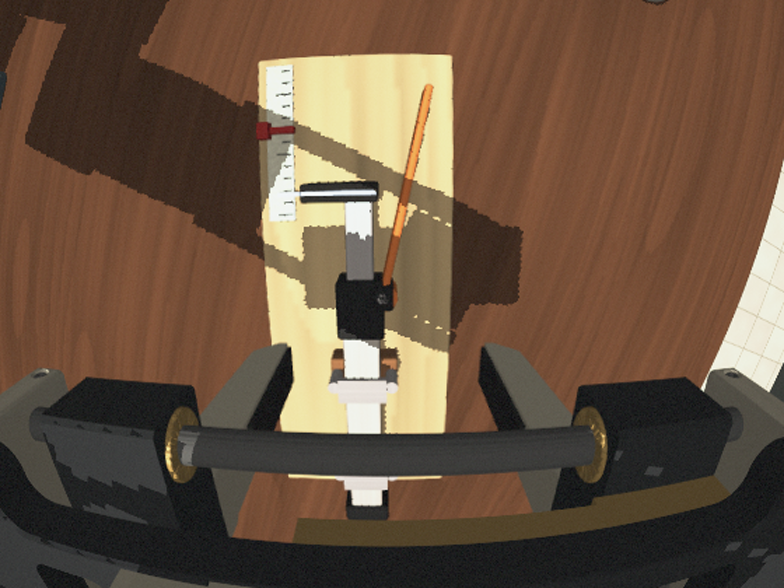

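The wrist view has the leg almost aligned with the tool. The foot line runs from (302,193) to (376,195), the marker bar goes from (258,131) to (294,130), the lever tip is at (429,88) and the pivot at (384,298).

```bash
python3 - <<'E'
from h import *
np.set_printoptions(precision=1,suppress=True)
d=np.load("w1.npz");T=d["T"];Rt=R.from_rotvec(d["rot"]).as_matrix()
t=np.load("top0.npz");A=lambda u,v:ray(t,(u+.5)/4.4-.5+180,(v+.5)/4.4-.5+165)
def W(u,v):return ray(d,(u+.5)/1.4-.5,(v+.5)/1.4-.5,T)
tl=lambda p:(Rt.T@(p-d["pos"]))
for n,u,v,z in [("line+y",304,193,62),("line-y",376,196,62),("bar top near foot",359,205,60),("bar near collar",358,275,60),("collar mouth L",338,279,62),("collar mouth R",386,275,62),("tube near",361,395,62),("lever tip",429,87,64),("pivot",384,298,64),("mark R",294,130,26),("mark L",262,131,26),("board TL",259,62,12),("board TR",452,55,12),("board BL",289,477,12)]:
    p=plane(W(u,v),z);print(n,p,"tool",tl(p)[:2])
print("tri line-y",tri(W(376,196),A(230,265)),"tip",tri(W(429,87),A(80,243)),"mark",tri(W(266,131),A(193,445)))
E
```

```text
line+y [485.2  54.6  62. ] tool [ 59.7 -58.5]
line-y [534.9  66.8  62. ] tool [56.7 -7.4]
bar top near foot [525.2  57.   60. ] tool [ 50.3 -19.6]
bar near collar [539.    7.7  60. ] tool [ -0.9 -21. ]
collar mouth L [525.8   1.1  62. ] tool [ -3.4 -35.5]
collar mouth R [558.4  14.2  62. ] tool [-0.5 -0.5]
tube near [568.1 -85.4  62. ] tool [-98.5 -20.6]
lever tip [547.2 151.9  64. ] tool [134.4  29.4]
pivot [561.9  -2.3  64. ] tool [-17.3  -2. ]
mark R [457.8  97.1  26. ] tool [108.3 -72.2]
mark L [432.7  90.   26. ] tool [109.  -98.2]
board TL [408.5 146.4  12. ] tool [ 170.  -104.8]
board TR [558.9 195.1  12. ] tool [172.2  53.3]
board BL [ 528.5 -231.1   12. ] tool [-226.1 -101.4]
tri line-y [533.9  67.6  59.3] tip [547.8 154.9  49. ] mark [434.9  91.4  23.2]
```

```bash
python3 -m creep '[{"jaw":-0.63,"tx":0.009,"ty":0.0005,"tz":0.025,"turn":0},{"jaw":-0.63,"tx":0.009,"ty":0.0005,"tz":0.035,"turn":0},{"jaw":-0.63,"tx":0.009,"ty":0.0005,"tz":0.035,"turn":0},{"jaw":-0.63,"tx":0.009,"ty":0,"tz":0.035,"turn":0},{"jaw":-0.63,"tx":0,"ty":0,"tz":0,"turn":0}]'
python3 -c "
from h import *
show('w2')"
```

```text
t: 2.28
eef_pos: [542.2, 47.2, 82.1]
tcp_rot: [-1.866, -2.512, 0.01]
ft_force: [-1.5, 0.1, -1.1]
grip_width: 76.0
grasp_force: 0.0
t 2.2833 pos [542.2  47.2  82.1] xyaw 106.78 z [-0.013  0.002 -1.   ] w 75.98613550831637 F [-1.5  0.1 -1.1]
```

View pics/w2.png

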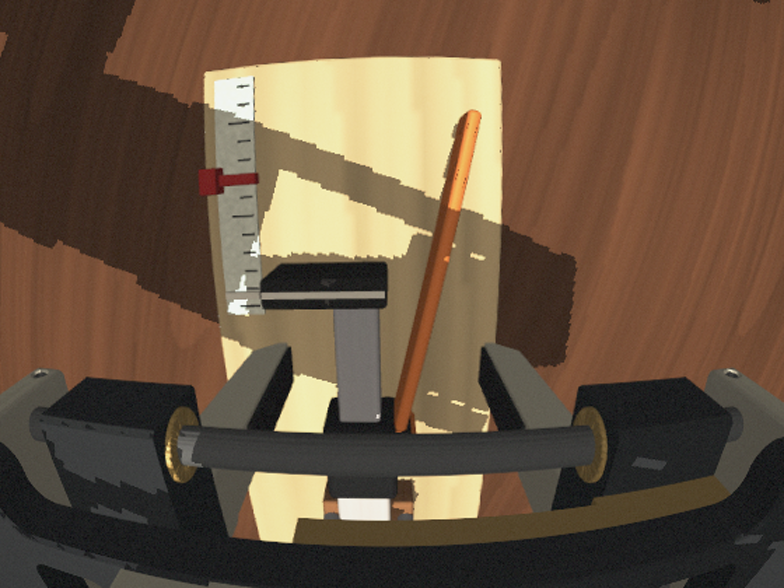

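The near view confirms the fingers straddle both bar and lever. The foot line is at row 296 from (262) to (386), the marker bar at (240,180), and the lever passes (403,410). The fingertips are at about (283,346) and (490,346).

```bash
cat >m.py <<'E'
from h import *
import sys
np.set_printoptions(precision=1,suppress=True)
def meas(name,pts):
    d=np.load(name+".npz");T=d["T"];Rt=R.from_rotvec(d["rot"]).as_matrix()
    for n,u,v,z in pts:
        p=plane(ray(d,(u+.5)/1.4-.5,(v+.5)/1.4-.5,T),z);print(n,p,"tool",(Rt.T@(p-d["pos"]))[:2])
E
python3 - <<'E'
from m import *
meas("w2",[("line+y",264,297,62),("line-y",384,295,62),("barL",335,330,60),("barR",379,330,60),("barL2",339,410,60),("barR2",381,410,60),("mark",240,180,26),("markR",257,179,26),("tip",474,113,64),("fingL",291,347,82),("fingR",483,347,82),("inner bottom",290,307,24),("lev",405,400,64)])
E
```

```text
line+y [483.9  53.   62. ] tool [ 22.2 -53.9]
line-y [533.8  69.1  62. ] tool [23.2 -1.5]
barL [517.8  46.9  60. ] tool [  6.6 -23.2]
barR [536.4  52.6  60. ] tool [ 6.7 -3.7]
barL2 [529.7   8.   60. ] tool [-34.1 -23. ]
barR2 [548.7  14.1  60. ] tool [-33.7  -3.1]
mark [450.   95.6  26. ] tool [ 72.6 -73.7]
markR [458.6  98.3  26. ] tool [ 72.7 -64.6]
tip [546.5 152.7  64. ] tool [99.6 34.7]
fingL [503.1  43.   82. ] tool [  7.3 -38.7]
fingR [576.4  65.4  82. ] tool [ 7.5 37.9]
inner bottom [491.   38.2  24. ] tool [  5.8 -50.9]
lev [557.2  24.7  64. ] tool [-26.   8.]
```

```bash
python3 -m creep '[{"jaw":-0.63,"tx":0,"ty":0.006,"tz":0,"turn":0},{"jaw":-0.63,"tx":0,"ty":0,"tz":0.015,"turn":0},{"jaw":-0.63,"tx":0,"ty":0,"tz":0.015,"turn":0},{"jaw":-0.63,"tx":0,"ty":0,"tz":0.015,"turn":0},{"jaw":-0.63,"tx":0,"ty":0,"tz":0,"turn":0}]'
python3 -m creep '[{"jaw":-0.63,"tx":0,"ty":0,"tz":0,"turn":0},{"jaw":-0.63,"tx":0,"ty":0,"tz":0,"turn":0},{"jaw":-0.63,"tx":0,"ty":0,"tz":0,"turn":0},{"jaw":-0.63,"tx":0,"ty":0,"tz":0,"turn":0},{"jaw":-0.63,"tx":0,"ty":0,"tz":0,"turn":0}]'
python3 -c "
from h import *
show('w3')"
```

```text
t: 2.75
eef_pos: [555.1, 46.8, 44.2]
tcp_rot: [1.874, 2.52, 0.001]
ft_force: [0.4, -0.1, 0.8]
grip_width: 75.8
grasp_force: 0.0
t: 3.17
eef_pos: [554.8, 47.5, 44.6]
tcp_rot: [1.872, 2.521, 0.001]
ft_force: [-0.1, 0.1, 1.0]
grip_width: 75.8
grasp_force: 0.0
t 3.1667 pos [554.8  47.5  44.6] xyaw 106.79 z [ 0.002 -0.    -1.   ] w 75.83568644433589 F [-0.1  0.1  1. ]
```

View pics/w3.png

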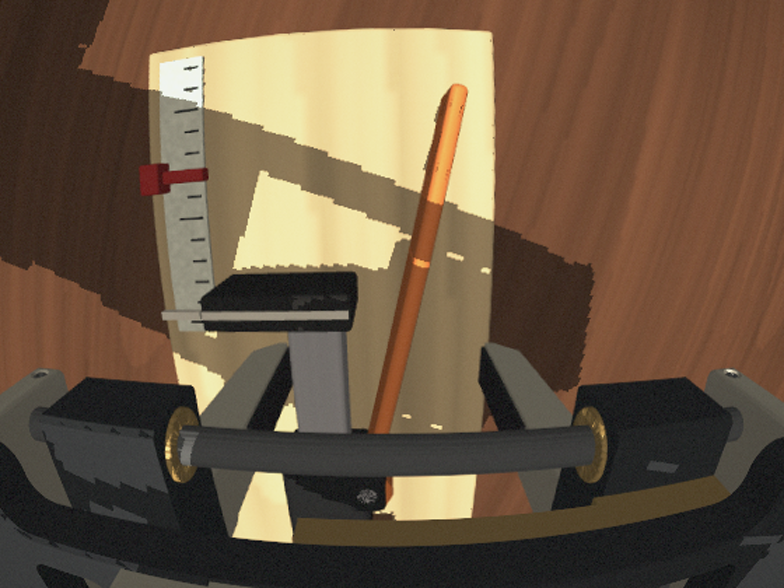

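```bash
python3 - <<'E'
from m import *
meas("w3",[("line+y",206,316,62),("line-y",347,315,62),("barL",291,345,60),("barR",347,345,60),("barL2",298,420,60),("barR2",350,420,60),("mark",175,178,26),("markR",207,174,26),("inner top",300,331,62),("tip",458,87,64),("lev",383,400,64)])
E
```

```text
line+y [484.1  53.6  62. ] tool [ 26.2 -65.8]
line-y [533.5  69.2  62. ] tool [ 26.9 -14.1]
barL [517.   51.5  60. ] tool [ 14.7 -35. ]
barR [536.4  57.6  60. ] tool [ 14.9 -14.6]
barL2 [526.2  21.3  60. ] tool [-16.9 -34.9]
barR2 [545.5  27.6  60. ] tool [-16.4 -14.5]
mark [445.5  94.1  26. ] tool [ 76.1 -91.1]
markR [460.1  99.1  26. ] tool [ 76.7 -75.8]
inner top [519.1  58.6  62. ] tool [ 20.9 -30.9]
tip [546.2 152.7  64. ] tool [103.2  22.2]
lev [554.5  42.   64. ] tool [-5.2 -1.8]
```

```bash
python3 -m creep '[{"jaw":-0.63,"tx":0,"ty":-0.003,"tz":0.006,"turn":0},{"jaw":-0.63,"tx":0,"ty":0,"tz":0.006,"turn":0},{"jaw":-0.63,"tx":0.005,"ty":0,"tz":0,"turn":0},{"jaw":-0.63,"tx":0.005,"ty":0,"tz":0,"turn":0},{"jaw":-0.63,"tx":0.005,"ty":0,"tz":0,"turn":0}]'
python3 -m creep '[{"jaw":-0.63,"tx":0.008,"ty":0,"tz":0,"turn":0},{"jaw":-0.63,"tx":0.008,"ty":0,"tz":0,"turn":0},{"jaw":-0.63,"tx":0.008,"ty":0,"tz":0,"turn":0},{"jaw":-0.63,"tx":0.008,"ty":0,"tz":0,"turn":0},{"jaw":-0.63,"tx":0.008,"ty":0,"tz":0,"turn":0}]'
python3 -m creep '[{"jaw":-0.63,"tx":0.004,"ty":0,"tz":0,"turn":0},{"jaw":-0.63,"tx":0,"ty":0,"tz":0,"turn":0},{"jaw":-0.63,"tx":0,"ty":0,"tz":0,"turn":0},{"jaw":-0.63,"tx":0,"ty":0,"tz":0,"turn":0},{"jaw":-0.63,"tx":0,"ty":0,"tz":0,"turn":0}]'
python3 -c "
from h import *
show('w4')"
```

```text
t: 3.63
eef_pos: [546.3, 61.0, 31.1]
tcp_rot: [-1.872, -2.522, 0.002]
ft_force: [-0.0, -4.4, -1.8]
grip_width: 75.8
grasp_force: 2.0
t: 4.05
eef_pos: [534.4, 99.6, 31.3]
tcp_rot: [-1.872, -2.523, 0.003]
ft_force: [-1.3, -5.9, -3.3]
grip_width: 75.6
grasp_force: 2.6
t: 4.47
eef_pos: [534.3, 103.1, 31.8]
tcp_rot: [1.873, 2.522, 0.0]
ft_force: [-1.0, -2.8, -0.9]
grip_width: 75.7
grasp_force: 1.5
t 4.4667 pos [534.3 103.1  31.8] xyaw 106.78 z [ 0. -0. -1.] w 75.67590497497439 F [-1.  -2.8 -0.9]
```

View pics/w4.png

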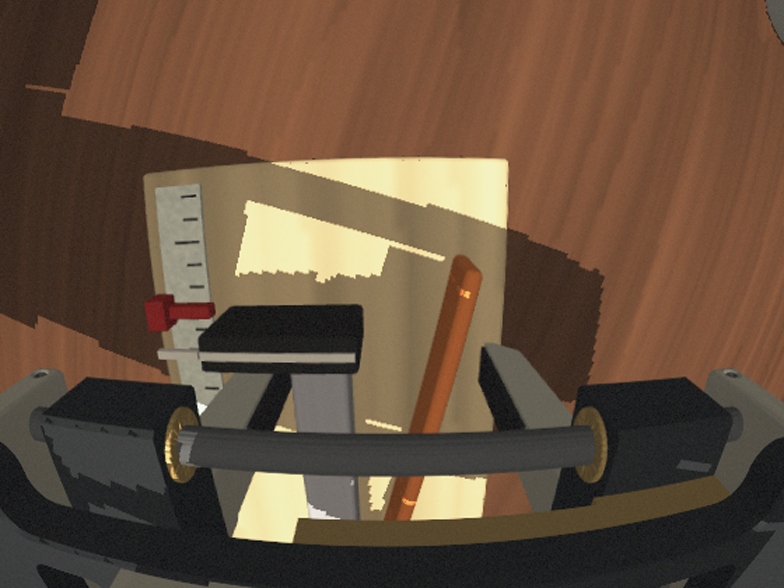

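The foot is being pushed out. The line is at row 356 (204 to 355), the pointer is at (180,354), and the marker stem runs from about (172,313) to (213,310).

```bash
python3 - <<'E'
from m import *
c=np.load("w4.npz")["color"].astype(int)
b,g,r=c[...,0],c[...,1],c[...,2]
m=((r>80)&(g<45)&(b<55)).astype(np.uint8);m[:,:90]=0;m[:,170:]=0;m[:180]=0;m[260:]=0
for u in range(100,156,4):
    v=np.nonzero(m[:,u])[0];print(u,v.min() if len(v) else None,v.max() if len(v) else None,end="; ")
print()
meas("w4",[("line+y",206,356,62),("line-y",353,357,62),("ptr",165,353,62),("markhead top",158,300,26),("stem",190,311,26),("stemR",212,310,26)])
E
```

```text
100 None None; 104 215 226; 108 213 236; 112 211 236; 116 211 235; 120 211 222; 124 216 227; 128 217 226; 132 217 226; 136 217 227; 140 217 227; 144 217 227; 148 216 227; 152 216 216; 
line+y [470.  100.5  62. ] tool [ 16.1 -62.3]
line-y [518.5 115.8  62. ] tool [ 16.8 -11.4]
ptr [454.4  96.3  62. ] tool [ 16.6 -78.4]
markhead top [432.8  98.9  26. ] tool [ 25.3 -98.4]
stem [448.6  98.6  26. ] tool [ 20.5 -83.3]
stemR [458.4 102.1  26. ] tool [ 21. -73.]
```

```bash
python3 - <<'E'
from m import *
def prof(f,u0,u1,v0,v1):
    c=np.load(f+".npz")["color"].astype(int)[v0:v1,u0:u1].mean(1).round().astype(int)
    print(f,u0,u1);print(" ".join(f"{v0+i}:{'/'.join(map(str,x[::-1]))}" for i,x in enumerate(c)))
prof("w4",108,116,206,240)   # head
prof("w4",130,146,212,232)   # stem
prof("w4",170,235,212,270)   # foot
prof("w3",102,110,112,142); prof("w3",122,142,116,134); prof("w3",165,230,192,238)
E
```

```text
w4 108 116
206:113/94/69 207:111/91/66 208:109/90/66 209:105/84/62 210:86/52/41 211:80/34/30 212:84/28/26 213:86/26/26 214:87/29/27 215:98/32/31 216:116/36/33 217:116/36/34 218:116/34/34 219:117/35/34 220:117/34/33 221:117/35/34 222:116/33/32 223:116/33/32 224:117/34/34 225:117/35/33 226:118/36/34 227:118/36/33 228:117/35/33 229:118/37/34 230:117/35/32 231:118/36/35 232:117/34/33 233:117/34/31 234:117/36/34 235:117/34/32 236:98/36/31 237:69/48/35 238:72/50/38 239:71/50/36
w4 130 146
212:157/154/135 213:157/153/134 214:157/154/135 215:149/143/125 216:102/59/54 217:86/27/26 218:90/29/28 219:105/33/31 220:118/36/34 221:119/36/34 222:119/36/34 223:118/36/34 224:118/36/34 225:118/36/34 226:116/34/32 227:110/39/35 228:134/126/111 229:152/148/130 230:153/150/132 231:154/151/133
w4 170 235
212:143/122/89 213:143/122/88 214:143/121/88 215:143/122/88 216:143/121/88 217:133/113/83 218:46/43/36 219:26/25/26 220:26/26/26 221:26/25/25 222:26/26/26 223:25/25/24 224:26/26/26 225:26/26/25 226:26/26/26 227:25/25/24 228:26/26/25 229:27/26/26 230:27/26/26 231:26/26/25 232:26/26/26 233:25/25/25 234:26/27
[... 1112 characters left out ...]
37/34 130:114/77/69 131:143/137/120 132:146/143/125 133:146/142/125
w3 165 230
192:145/125/90 193:139/118/86 194:111/96/70 195:66/58/45 196:26/25/25 197:25/24/24 198:25/25/24 199:25/25/24 200:24/25/24 201:25/24/24 202:25/24/24 203:25/24/24 204:25/25/24 205:25/24/24 206:25/25/24 207:24/24/24 208:24/25/24 209:25/25/24 210:27/27/26 211:31/30/30 212:35/34/33 213:34/33/32 214:35/34/33 215:35/35/33 216:34/33/31 217:34/33/32 218:32/31/30 219:32/31/30 220:32/31/30 221:36/35/33 222:97/92/82 223:151/143/126 224:155/146/129 225:155/146/129 226:156/146/129 227:154/145/128 228:120/113/100 229:39/38/35 230:31/30/29 231:31/30/29 232:30/30/29 233:31/31/30 234:32/31/31 235:30/29/28 236:43/40/37 237:109/96/78
```

```bash
python3 - <<'E'
from m import *
U=np.array([np.cos(np.radians(106.8)),np.sin(np.radians(106.8))])
def q(f,u,v,z):
    d=np.load(f+".npz");p=plane(ray(d,u,v,d["T"]),z);return p[:2]@U
for f,L in (("w4",[("headtop",111.5,215.0,26),("headbot",111.5,236.2,26),("headfoot+x",111.5,210,12),("stemtop",137.5,218.8,26),("stembot",137.5,227.6,26),("stemtop",137.5,218.8,20),("stembot",137.5,227.6,20),("stem+x low",137.5,215.9,12),("foot top +x",202,240.2,62),("foot top -x",202,266.7,62),("foot low +x",202,217.8,24),("line a",202,251.9,62),("line b",202,258.4,62)]),
 ("w3",[("head a",105.5,117.3,26),("head b",105.5,139.0,26),("stem a",131.5,121.2,26),("stem b",131.5,130.2,26),("stem a",131.5,121.2,20),("stem b",131.5,130.2,20),("foot top +x",197,210.5,62),("foot top -x",197,236.3,62),("line a",197,221.8,62),("line b",197,228.2,62)])):
    for n,u,v,z in L: print(f,n,z,round(q(f,u,v,z),1))
    d=np.load(f+".npz");print(d["pos"][:2]@U)
E
```

```text
w4 headtop 26 -30.9
w4 headbot 26 -44.6
w4 headfoot+x 12 -31.8
w4 stemtop 26 -33.2
w4 stembot 26 -38.7
w4 stemtop 20 -35.1
w4 stembot 20 -40.8
w4 stem+x low 12 -35.7
w4 foot top +x 62 -32.0
w4 foot top -x 62 -45.3
w4 foot low +x 24 -33.1
w4 line a 62 -37.8
w4 line b 62 -41.1
-55.73999089641084
w3 head a 26 -31.5
w3 head b 26 -45.0
w3 stem a 26 -35.5
w3 stem b 26 -41.0
w3 stem a 20 -35.4
w3 stem b 20 -41.1
w3 foot top +x 62 -80.7
w3 foot top -x 62 -94.0
w3 line a 62 -86.4
w3 line b 62 -89.7
-114.83809629655816
```

```bash
python3 -m creep '[{"jaw":-0.63,"tx":0.0012,"ty":-0.002,"tz":0,"turn":0},{"jaw":-0.63,"tx":0,"ty":-0.004,"tz":0,"turn":0},{"jaw":-0.63,"tx":0,"ty":-0.004,"tz":0,"turn":0},{"jaw":-0.63,"tx":0,"ty":0,"tz":0,"turn":0},{"jaw":-0.63,"tx":0,"ty":0,"tz":0,"turn":0}]' 12
python3 -m creep '[{"jaw":-0.5,"tx":0,"ty":0,"tz":0,"turn":0},{"jaw":-0.4,"tx":0,"ty":0,"tz":0,"turn":0},{"jaw":-0.4,"tx":0,"ty":0,"tz":0,"turn":0},{"jaw":-0.4,"tx":0,"ty":0,"tz":0,"turn":0},{"jaw":-0.4,"tx":0,"ty":0,"tz":0,"turn":0}]'
cat >prof.py <<'E'
from m import *
U=np.array([np.cos(np.radians(106.8)),np.sin(np.radians(106.8))])
def edges(f):
    show(f);d=np.load(f+".npz");c=d["color"].astype(float)
    def q(u,v,z):return plane(ray(d,u,v,d["T"]),z)[:2]@U
    # white line: bright rows among dark, columns across the foot
    g=c.sum(2);H,S,V=cv2.split(cv2.cvtColor(d["color"],cv2.COLOR_BGR2HSV))
    red=((S>150)&((H<6)|(H>174))&(V>60)).astype(np.uint8);red[:150]=0;red[270:]=0;red[:,200:]=0
    n,l,st,ce=cv2.connectedComponentsWithStats(red);i=1+st[1:,4].argmax();print("red",st[i],ce[i])
    for u in range(st[i,0]+2,st[i,0]+st[i,2],4):
        v=np.nonzero(l[:,u]==i)[0];print(u,v.min(),v.max(),end="; ")
    print()
    for u0 in (165,185,205,225,240):
        p=g[:,u0-5:u0+5].mean(1)/3;v=[k for k in range(235,275) if p[k]>90 and p[k-9:k].min()<45 and p[k:k+9].min()<45]
        if v: w=np.clip(p[v[0]-2:v[-1]+3]-32,0,None);vc=(w*np.arange(v[0]-2,v[-1]+3)).sum()/w.sum();print("line",u0,round(vc,2),round(q(u0-.5,vc,62),2))
    x,y,w,h,_=st[i]
    return d,q
E
python3 -c "
from prof import *
edges('w5')"
```

```text
t: 4.93
eef_pos: [525.8, 101.2, 32.5]
tcp_rot: [1.872, 2.519, 0.003]
ft_force: [3.2, -3.3, 1.2]
grip_width: 75.7
grasp_force: 2.3
t: 5.35
eef_pos: [523.7, 101.4, 31.5]
tcp_rot: [-1.873, -2.521, 0.001]
ft_force: [-1.2, -4.6, 1.0]
grip_width: 65.0
grasp_force: 2.7
t 5.35 pos [523.7 101.4  31.5] xyaw 106.79 z [-0. -0. -1.] w 64.98028480603232 F [-1.2 -4.6  1. ]
red [118 212  51  28 828] [138.3 224.8]
120 217 236; 124 214 239; 128 212 238; 132 212 238; 136 213 235; 140 219 232; 144 219 229; 148 219 229; 152 219 229; 156 219 229; 160 219 229; 164 219 229; 168 219 226; 
line 165 257.48 -39.61
line 185 255.45 -38.26
line 205 255.61 -38.11
line 225 255.75 -38.02
line 240 255.71 -37.92
```

The line is at about -38.1 along the leg and the marker at about -38.2, so the leg is at its mark. Next I'll swing the lever shut.

```bash
python3 -m creep '[{"jaw":-0.3,"tx":0,"ty":-0.002,"tz":0,"turn":0},{"jaw":-0.2,"tx":0,"ty":-0.002,"tz":0,"turn":0},{"jaw":-0.1,"tx":0,"ty":-0.002,"tz":0,"turn":0},{"jaw":0,"tx":0,"ty":0,"tz":0,"turn":0},{"jaw":0.1,"tx":0,"ty":0,"tz":0,"turn":0}]' 12
python3 -m creep '[{"jaw":0.2,"tx":0,"ty":0,"tz":0,"turn":0},{"jaw":0.3,"tx":0,"ty":0,"tz":0,"turn":0},{"jaw":0.4,"tx":0,"ty":0,"tz":0,"turn":0},{"jaw":0.5,"tx":0,"ty":0,"tz":0,"turn":0},{"jaw":0.6,"tx":0,"ty":0,"tz":0,"turn":0}]' 12
python3 -m creep '[{"jaw":0.6,"tx":0,"ty":0,"tz":0,"turn":0},{"jaw":0.6,"tx":0,"ty":0,"tz":0,"turn":0},{"jaw":0.6,"tx":0,"ty":0,"tz":0,"turn":0},{"jaw":0.6,"tx":0,"ty":0,"tz":0,"turn":0},{"jaw":0.6,"tx":0,"ty":0,"tz":0,"turn":0}]' 12
python3 -c "
from prof import *
edges('w6')"
```

```text
t: 5.82
eef_pos: [518.0, 99.9, 31.6]
tcp_rot: [-1.873, -2.521, 0.0]
ft_force: [-1.1, -3.5, -0.7]
grip_width: 44.6
grasp_force: 2.7
t: 6.23
eef_pos: [516.7, 99.5, 31.5]
tcp_rot: [-1.871, -2.52, 0.004]
ft_force: [-6.0, -3.4, 4.0]
grip_width: 30.1
grasp_force: 12.9
t: 6.65
eef_pos: [516.7, 99.6, 31.5]
tcp_rot: [-1.871, -2.52, 0.004]
ft_force: [-4.8, -4.6, 4.8]
grip_width: 30.3
grasp_force: 12.9
t 6.65 pos [516.7  99.6  31.5] xyaw 106.82 z [-0. -0. -1.] w 30.320906823849306 F [-4.8 -4.6  4.8]
red [128 213  52  27 851] [149.4 225.3]
130 217 232; 134 215 239; 138 213 239; 142 213 239; 146 213 237; 150 220 233; 154 220 230; 158 219 230; 162 219 230; 166 219 230; 170 219 230; 174 219 229; 178 219 228; 
line 205 265.68 -43.06
line 225 256.14 -37.98
line 240 256.16 -37.9
```

View pics/w6.png

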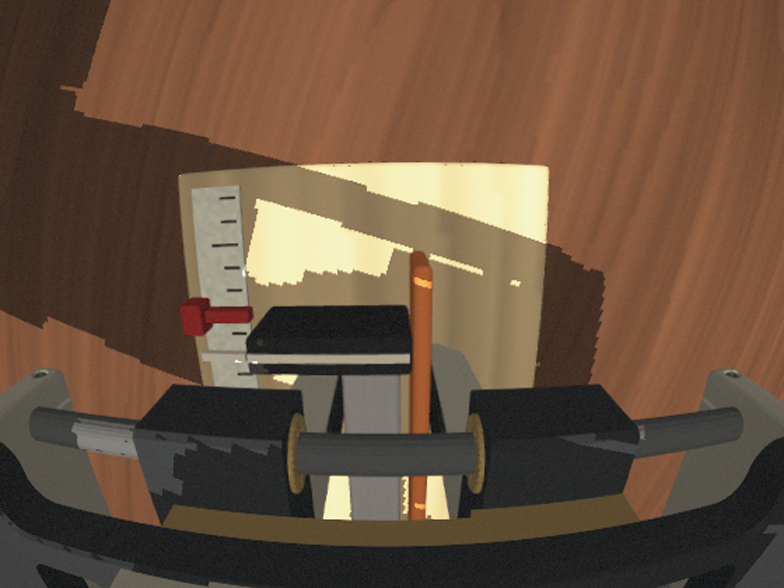

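The lever now lies parallel along the bar (column ~421, tip at (421,262)) and the opening is 30.3 mm, so it is shut. The line is at row 358 and the marker stem at about row 314. I'll check the mark once more with the parallax taken out.

```bash
python3 - <<'E'
from prof import *
d=np.load("w6.npz");c=d["color"].astype(int)
def q(u,v,z):return plane(ray(d,u,v,d["T"]),z)[:2]@U
def pr(u0,u1,v0,v1):
    m=c[v0:v1,u0:u1].mean(1);print(" ".join(f"{v0+i}:{x[2]:.0f}/{x[1]:.0f}" for i,x in enumerate(m)))
pr(138,144,208,242);pr(156,172,214,234);pr(215,240,234,272)
print("head z26",[round(q(141,v,26),1) for v in (217.5,239)],"head low z12",round(q(141,212.5,12),1))
print("stem z18",[round(q(164,v,18),1) for v in (221.3,230.2)],"low +x z12",round(q(164,218.4,12),1))
print("line",q(227,256.14,62))
from h import capture
for n in("top","scene"):cv2.imwrite(f"pics/{n}9.png",capture(n)["color"])
a=cv2.imread("pics/top9.png")[165:285,180:330];b=cv2.imread("pics/scene9.png")[180:270,255:375]
a=cv2.resize(a,(400,320),interpolation=cv2.INTER_CUBIC);b=cv2.resize(b,(400,300),interpolation=cv2.INTER_CUBIC)
cv2.imwrite("pics/end.png",np.hstack([a[:300],b]))
E
```

```text
208:141/123 209:142/123 210:140/121 211:140/122 212:113/73 213:91/31 214:91/31 215:90/28 216:91/28 217:92/31 218:101/32 219:113/34 220:114/35 221:115/34 222:116/37 223:117/35 224:118/36 225:119/36 226:120/36 227:121/36 228:122/39 229:122/37 230:122/37 231:122/37 232:124/38 233:124/39 234:124/38 235:124/37 236:124/35 237:125/40 238:124/37 239:134/46 240:126/97 241:125/104
214:165/162 215:166/162 216:165/162 217:165/161 218:154/147 219:91/32 220:91/30 221:96/30 222:112/35 223:124/38 224:126/39 225:126/38 226:125/37 227:125/38 228:124/38 229:124/38 230:120/37 231:152/142 232:161/157 233:161/158
234:29/29 235:27/28 236:25/25 237:28/27 238:28/27 239:28/27 240:26/26 241:29/29 242:33/33 243:34/34 244:33/33 245:35/34 246:33/32 247:34/33 248:34/34 249:33/33 250:34/34 251:33/32 252:51/50 253:120/113 254:164/155 255:172/162 256:172/162 257:172/162 258:172/162 259:137/129 260:69/65 261:34/34 262:34/34 263:34/33 264:33/33 265:35/34 266:34/34 267:33/33 268:101/97 269:108/104 270:108/104 271:108/103
head z26 [np.float64(-30.8), np.float64(-44.3)] head low z12 -31.8
stem z18 [np.float64(-35.6), np.float64(-41.3)] low +x z12 -35.6
line -37.96075656473574
```

View pics/end.png

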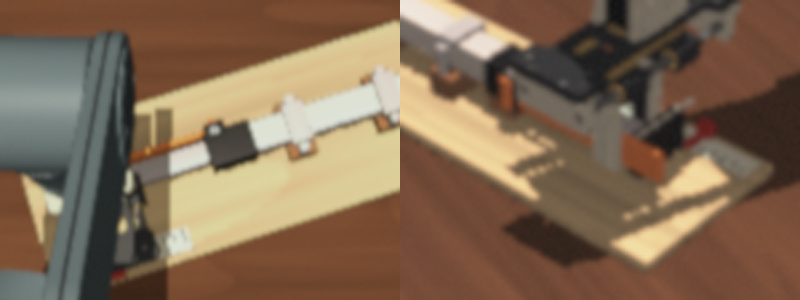

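The last picture shows the lever gripped flat against the bar, with nothing else disturbed. The line (-38.0) and the marker (-38.2 ± 0.5) are level, so I'm handing in.

```bash
python3 -c "
from workcell import arm
print(arm.hand_in())"
```

```text
the job is handed in; nothing more can be done
None
```

Job handed in: the foot's white line was within about 0.5 mm of the red marker by the wrist camera, and the arm is still holding the leg with the lever shut flat against it (30.3 mm across, 13 N grip).

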